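# Clear an emptied counter display

## Task

Clear away the emptied display: first push the used-up glue stick through the sprung flap of the recycling box so that it drops inside and the flap shuts again. Then nest the three empty metal pots upright on the round mat, in this order: the wide pot in the middle of the round mat, the pencil pot down inside it, and the slim pot down inside that. Leave the tub of new pens standing where it is.

Things in the scene. Friction and masses are not known exactly. Their poses are not given: they have to be found in the camera images.
- glue_mid (a point): Used-up glue stick: solid white plastic cylinder with grey bands, 28 mm diameter, 85 mm tall, about 60 g, standing upright on the counter. The point is its centre, half-way up (42.5 mm above its underside); z along its axis.
- wide_pot_mid (a point): Wide pot: empty round aluminium pot, open at the top, 60 mm tall, outer diameter 68 mm at the rim and 60 mm at the foot, wall 2.5 mm, floor 4 mm thick, about 150 g, standing upright. The point is its centre, half-way up (30 mm above its underside); z along its axis.
- pencil_pot_mid (a point): Pencil pot: empty round aluminium pot, open at the top, 95 mm tall, outer diameter 56 mm at the rim and 46 mm at the foot, wall 2.5 mm, floor 4 mm thick, about 140 g, standing upright. Nested in the wide pot it stands on that pot's floor and juts 39 mm above its rim. The point is its centre, half-way up (47.5 mm above its underside); z along its axis.
- slim_pot_mid (a point): Slim pot: tall narrow empty round aluminium pot, open at the top, 130 mm tall, outer diameter 40 mm at the rim and 32 mm at the foot, wall 2.5 mm, floor 4 mm thick, about 120 g, standing upright. Nested in the pencil pot it stands on that pot's floor and juts 39 mm above its rim. The point is its centre, half-way up (65 mm above its underside); z along its axis.
- round_mat: Round black rubber mat, 100 mm diameter, 6 mm thick, fixed to the counter: the place for the nested pots. Origin: centre of its underside, at counter height.
- square_mat: Square black rubber mat, 90 mm by 90 mm, 6 mm thick, fixed to the counter. Not used. Origin: centre of its underside, at counter height.
- mouth (a point): Mouth of the recycling box, a fixed grey plastic box 130 mm (its x) by 140 mm (its y) and 175 mm tall, to the left or right of the pots. The mouth is a rectangular opening in its top, 66 mm along x by 100 mm along y, shut by a white flap. The point is the centre of the mouth, 175 mm above the counter; z up, x and y as the box.
- flap (a joint): Flap just under the mouth, 62 x 96 mm, hinged on the mouth's +x edge (hinge along the box's y); its free edge swings down. 0 = shut and level, grows as it opens, stop at 1.45 rad. Weak spring (under 1 N at the free edge): the glue stick, pushed down upright mid-mouth some 50 mm deep and let go, slides past it to the box floor (171 mm below the mouth), and the flap springs shut.
- pen_tub: Black round plastic tub full of new pens, 80 mm diameter, 100 mm tall, pens up to about 170 mm, loose, on the other side from the recycling box; to be left alone. Origin: centre of its underside.

How it is judged:
By the outcome, as a careful person would: the job done as asked, in the order asked, and still so for the second after the job is handed in, with the robot touching nothing.
It also fails if it takes over 115 s, if anything falls off the work surface, if the arm or the gripper's body presses on something with over 40 N, if the wrist force passes 120 N, or if a joint passes its speed limit or range.

## Robot

A 6-joint arm with a two-finger parallel gripper is mounted at the origin on the work surface. World frame = base frame: x ahead of the robot, y to its left, z up, the work surface at z = 0. Lengths are in m, angles in rad, forces in N, time in s.
With the tool pointing down it reaches from about 0.35 to 0.975 m from the base axis. Payload 7.1 kg.
Tool frame: the origin (TCP) lies at the very end of the fingers, on their centre line; the grasp point (between the pads) lies 19 mm behind it; z points along the fingers, y is the line along which they close (so a half turn about z gives the same grasp; the last joint's range is limited). The gripper opens to 88 mm and grips with 3 to 60 N. Pads are 20 mm wide; open, the fingers measure 115 mm over their backs; the gripper's body (75 mm by 178 mm) begins 61 mm behind the grasp point.
Start: joints at [-1.221, 0.423, 1.63, -0, 1.089, -0.019], TCP at [0.225, -0.583, 0.223] pointing down, gripper open.
Joint ranges: [-3, 3], [-0.9, 2.11], [0.09, 2.58], [-1.31, 4.45], [0.11, 2.69], [-2.54, 2.54]. Speed limits (rad/s): [2.39, 2.39, 3.01, 3.14, 3.14, 3.14].

## Interface

Orientations are given as a 3x3 rotation matrix whose columns are the frame's x, y, z axes.
In Python, from station import sensors, cams, env gives the robot as it stands.
- The arm moves only by the shell command python3 -m inch 'ROWS' [FORCE]. ROWS is JSON, a list of rows, each an object with "translation": the shift along the tool's x, y, z as a fraction of full scale, a list of three; "dr": the turn, a rotation vector about the tool's x, y, z as a fraction of full scale, a list of three; "fingers": the opening, from 0 (shut) to 1 (fully open). In form: [{"translation": [dx, dy, dz], "dr": [ax, ay, az], "fingers": fingers}, ...]. A call has 1 to 8 rows; each row is the pose to reach, as a shift and turn from the pose commanded when the call began, along the tool's axes at that moment; what a row does not reach only later rows make up. Full scale, the value 1, is 0.5 m for a shift and 45 degrees for a turn. A row lasts 1/10 s, in which the tool goes at most 50 mm and 8.59 degrees, less where a joint would pass 70% of its speed; a pose out of reach is approached as far as the arm can. A call with a number of a shift or a turn outside -1 to 1 is refused whole. A call with a gripper value outside its range is refused whole. The fingers move at their own pace and stop on an object; FORCE is the grip in N (left out, the last holds). Time passes only in rows, so rows that repeat a pose let the fingers close. It gives the time, the measured TCP pose, the force, the opening and the grip force at its end, in the units of the state.
- sensors.read_state(): the state, without advancing time (a new reading comes with each control period).
- cams.read_camera(name): name is "scene" or "top" or "wrist"; returns a dict with "pixels" (400x640x3 uint8, red, green, blue), "vertical_fov" (degrees; the focal length in pixels is half the picture's height over the tangent of half this angle, whatever the lens; pixels are square), "cx", "cy" (the principal point, pixels), "world_to_cam" (4x4, takes a point from world to camera coordinates); the wrist camera has in their place "T_tool_cam" (4x4, takes a point from camera to tool coordinates, whose origin is the TCP and whose axes are the flange's). Camera axes: x right, y down, z forward; pixel columns grow to the right and rows downward; lengths in m; the calibration is good to about 2 mm. A picture is of the moment at which its call begins: read the wrist's pose just before it. There is no depth.
- env.sign_off(): hands the job in; it is judged then, once.
The state is a dict: "time_s": time; "joint_positions": joint angles; "qd": joint speeds; "effort": joint torques, N m; "ee_pos": TCP position; "ee_rot": TCP orientation; "ft_force": force on the tool from outside, world axes, zero at the start; "moment": the same for the moment, N m; "width": opening from 0.0 (shut) to 1.0 (fully open); "gripper_force": force on a finger pad.
Only numpy, scipy, OpenCV 4.12 (cv2) and the standard library are available. Lean on these libraries where they do the work, as an engineer would, in place of code of your own. Each camera call takes 0.05 s, during which the arm holds its last target. There are 200 camera calls.

## Working session

There is one attempt and no reset: what is moved stays moved. The work goes in short steps, Python scripts to look and compute and a shell command to move; the robot and the scene stay as the last step left them, time stands still between calls to the robot, and variables do not carry over. Pictures are saved under pics/ and viewed, at most 14 in all, crops included, and the job is handed in when it is done.

```bash
ls; mkdir -p pics; cat > h.py <<'E'
import numpy as np, cv2
from station import sensors, cams, env
def shot(n,f):
    c=cams.read_camera(n); cv2.imwrite(f'pics/{f}.png',c['pixels'][:,:,::-1]); return c
E
python3 - <<'E'
from h import *
import pickle
for n in ('scene','top'):
    c=shot(n,n+'0'); pickle.dump(c,open(n+'0.pkl','wb')); print(n,c['vertical_fov'],c['cx'],c['cy'],np.round(c['world_to_cam'],3).tolist())
s=sensors.read_state(); print(s)
E
```

```text
pics
scene 50.35713476003733 315.4076360184864 203.85182131576653 [[-0.502, 0.865, -0.017, 0.28], [0.569, 0.316, -0.759, -0.201], [-0.651, -0.391, -0.651, 1.482], [0.0, 0.0, 0.0, 1.0]]
top 46.420770467032945 332.3358791828615 195.1356572428222 [[0.028, -0.999, 0.024, -0.027], [-0.992, -0.031, -0.125, 0.561], [0.125, -0.02, -0.992, 1.322], [0.0, 0.0, 0.0, 1.0]]
{'time_s': 0.1, 'joint_positions': array([-1.22101178e+00,  4.23772429e-01,  1.63060084e+00, -1.73003771e-05,
        1.08858144e+00, -1.90026009e-02]), 'qd': array([-0.00013246, -0.00069553, -0.00133551, -0.00068252, -0.00022199,
        0.00095044]), 'effort': array([-7.41041604e-04, -5.45612884e+01, -2.74324411e+01,  6.44886028e-02,
        1.88093452e-02,  3.04838480e-06]), 'ee_pos': array([ 0.22515149, -0.58250719,  0.22197943]), 'ee_rot': array([[ 9.32762352e-01,  3.60491559e-01, -4.81170433e-04],
       [ 3.60491880e-01, -9.32761481e-01,  1.27432783e-03],
       [ 1.05671784e-05, -1.36210305e-03, -9.99999072e-01]]), 'ft_force': array([-0.34181429,  0.83008276, -0.60783766]), 'moment': array([-0.04364329,  0.03254228, -0.00239457]), 'gripper_force': 0.0, 'width': 0.9960916308552439}
```

View pics/top0.png

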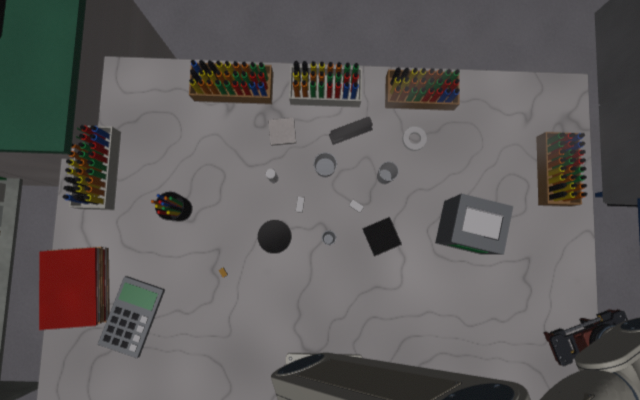

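View pics/scene0.png

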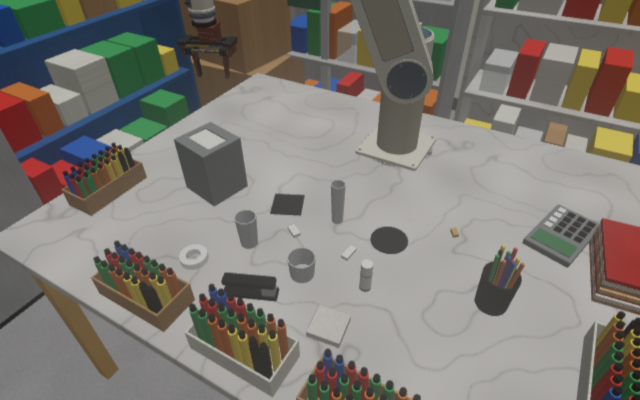

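The top view shows the round mat at (274,236), square mat (382,236), mouth (482,224), wide pot (325,164), pencil pot (387,173), slim pot (328,238), glue stick (271,174) and tub (173,206). The scene view agrees. I'll zoom in for finer pixel positions.

```bash
python3 - <<'E'
from h import *
t=cv2.imread('pics/top0.png')[145:265,255:520]; s=cv2.imread('pics/scene0.png')[120:300,170:430]
cv2.imwrite('pics/t1.png',cv2.resize(t,None,fx=3,fy=3,interpolation=cv2.INTER_CUBIC))
cv2.imwrite('pics/s1.png',cv2.resize(s,None,fx=3,fy=3,interpolation=cv2.INTER_CUBIC))
E
```

```text
(no output)
```

View pics/t1.png

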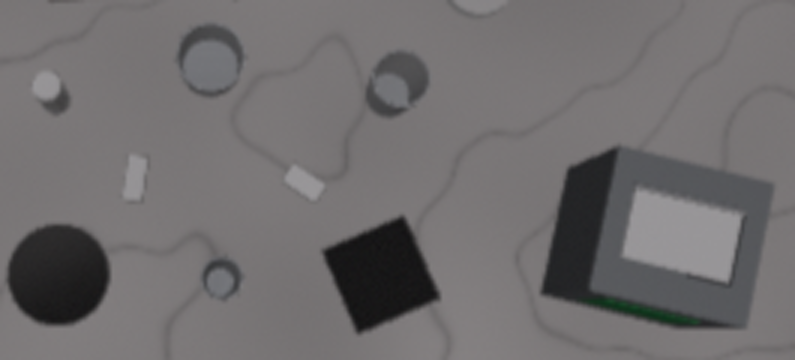

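View pics/s1.png

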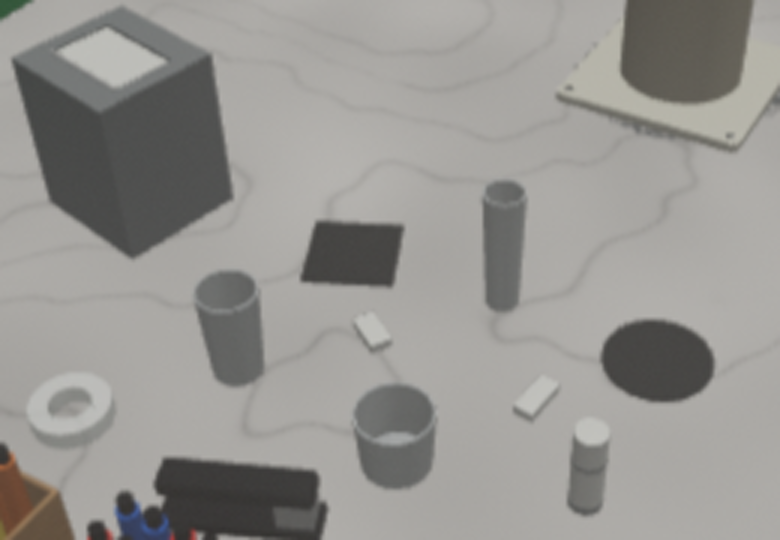

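The crops show these centres, in crop pixels. In t1: glue top (46,86), wide rim (211,58), pencil rim (401,79), slim rim (222,277), round mat (58,274), and flap corners (637,187), (745,212), (732,284), (622,259). In s1: glue top (591,431), wide rim (395,411), pencil rim (227,290), slim rim (505,193), mat (658,360) and mouth (112,57).

```bash
cat >> h.py <<'E'
def ray(c,uv,z=None):
    f=c['pixels'].shape[0]/2/np.tan(np.radians(c['vertical_fov'])/2)
    M=c['world_to_cam'];R=M[:3,:3];o=-R.T@M[:3,3]
    d=R.T@np.array([(uv[0]-c['cx'])/f,(uv[1]-c['cy'])/f,1]); 
    return o+d*(z-o[2])/d[2]
def go(p,yaw=None):
    "shift/turn fractions from present pose to TCP p with tool y-axis at world angle yaw (deg), tool down"
    s=sensors.read_state();R=s['ee_rot'];print('t',s['time_s'],'pos',s['ee_pos'].round(4),'w',round(s['width'],3),'F',s['ft_force'].round(1),'tilt',R[:,2].round(3),'q',s['joint_positions'].round(2))
    print('shift',(R.T@(np.array(p)-s['ee_pos'])/.5).round(4))
    if yaw is not None:
        a=np.radians(yaw);y=np.array([np.cos(a),np.sin(a),0]);z=np.array([0,0,-1.]);T=np.c_[np.cross(y,z),y,z]
        print('turn',(cv2.Rodrigues(R.T@T)[0].ravel()/np.radians(45)).round(4))
E
python3 - <<'E'
from h import *
import pickle
T=pickle.load(open('top0.pkl','rb'));S=pickle.load(open('scene0.pkl','rb'))
tc=lambda p:((p[0]-1)/3+255,(p[1]-1)/3+145)
sc=lambda p:((p[0]-1)/3+170,(p[1]-1)/3+120)
for n,a,b,z in [('glue',(46,86),(591,431),.085),('wide',(211,58),(395,411),.06),('pencil',(401,79),(227,290),.095),('slim',(222,277),(505,193),.13),('mat',(58,274),(658,360),.006),('mouth',(684,235),(112,57),.172)]:
    print(n,ray(T,tc(a),z).round(4),ray(S,sc(b),z).round(4))
c=[ray(T,tc(p),.172) for p in [(637,187),(745,212),(732,284),(622,259)]]
d=c[1]-c[0]+c[2]-c[3];print('box y ang',np.degrees(np.arctan2(d[1],d[0])))
go([.225,-.583,.34],-102.8)
E
```

```text
glue [0.6119 0.1668 0.085 ] [0.6112 0.1671 0.085 ]
wide [0.6484 0.0131 0.06  ] [0.6475 0.0145 0.06  ]
pencil [ 0.6274 -0.1651  0.095 ] [ 0.6266 -0.1631  0.095 ]
slim [ 0.4368 -0.0024  0.13  ] [4.359e-01 2.000e-04 1.300e-01]
mat [0.4395 0.156  0.006 ] [0.441  0.1584 0.006 ]
mouth [ 0.4833 -0.4035  0.172 ] [ 0.4787 -0.4006  0.172 ]
box y ang -101.26359581635943
t 0.1 pos [ 0.2252 -0.5825  0.222 ] w 0.996 F [-0.3  0.8 -0.6] tilt [-0.     0.001 -1.   ] q [-1.22  0.42  1.63 -0.    1.09 -0.02]
shift [-0.0006  0.0005 -0.236 ]
turn [-1.70e-03  5.00e-04  7.54e-01]
```

```bash
python3 -m inch '[{"translation":[0,0,-0.1],"dr":[0,0,0.18],"fingers":1},{"translation":[0,0,-0.2],"dr":[0,0,0.36],"fingers":1},{"translation":[0,0,-0.24],"dr":[0,0,0.54],"fingers":1},{"translation":[0,0,-0.24],"dr":[0,0,0.72],"fingers":1},{"translation":[0,0,-0.24],"dr":[0,0,0.72],"fingers":1}]' 20; python3 -c "
from h import *
go([.6115,.167,.2],-101.3)"
```

```text
time_s: 0.6
ee_pos: [0.2253, -0.583, 0.3432]
ee_rot: [[0.98, -0.197, 0.0], [-0.197, -0.98, -0.001], [0.0, 0.001, -1.0]]
ft_force: [0.3, 0.1, -0.6]
width: 1.0
gripper_force: 0.0
t 0.6 pos [ 0.2253 -0.583   0.3432] w 1.0 F [ 0.3  0.1 -0.6] tilt [ 0.    -0.001 -1.   ] q [-1.22  0.31  1.51 -0.    1.32  0.55]
shift [ 0.4622 -1.6228  0.2854]
turn [ 0.0011 -0.0006 -0.0009]
```

```bash
python3 -m inch '[{"translation":[0.23,-0.81,0],"dr":[0,0,0],"fingers":1},{"translation":[0.23,-0.81,0],"dr":[0,0,0],"fingers":1},{"translation":[0.23,-0.81,0],"dr":[0,0,0],"fingers":1},{"translation":[0.23,-0.81,0],"dr":[0,0,0],"fingers":1},{"translation":[0.23,-0.81,0],"dr":[0,0,0],"fingers":1},{"translation":[0.23,-0.81,0],"dr":[0,0,0],"fingers":1},{"translation":[0.23,-0.81,0],"dr":[0,0,0],"fingers":1},{"translation":[0.23,-0.81,0],"dr":[0,0,0],"fingers":1}]'; python3 -c "
from h import *
go([.6115,.167,.2],-101.3)"
```

```text
time_s: 1.4
ee_pos: [0.4077, -0.2248, 0.3418]
ee_rot: [[0.982, -0.191, -0.001], [-0.191, -0.982, 0.001], [-0.002, -0.001, -1.0]]
ft_force: [1.0, -1.3, -0.3]
width: 1.002
gripper_force: 0.0
t 1.4 pos [ 0.4077 -0.2248  0.3418] w 1.002 F [ 1.  -1.3 -0.3] tilt [-0.001  0.001 -1.   ] q [-0.53  0.05  1.83  0.    1.26  1.23]
shift [ 0.2506 -0.8469  0.2837]
turn [-0.0008  0.0019  0.0059]
```

```bash
python3 -m inch '[{"translation":[0.25,-0.85,0],"dr":[0,0,0],"fingers":1},{"translation":[0.25,-0.85,0],"dr":[0,0,0],"fingers":1},{"translation":[0.25,-0.85,0],"dr":[0,0,0],"fingers":1},{"translation":[0.25,-0.85,0],"dr":[0,0,0],"fingers":1},{"translation":[0.25,-0.85,0],"dr":[0,0,0],"fingers":1},{"translation":[0.25,-0.85,0],"dr":[0,0,0],"fingers":1},{"translation":[0.25,-0.85,0.2],"dr":[0,0,0],"fingers":1},{"translation":[0.25,-0.85,0.2],"dr":[0,0,0],"fingers":1}]'; python3 -m inch '[{"translation":[0,0,0.0],"dr":[0,0,0],"fingers":0.8},{"translation":[0,0,0.0],"dr":[0,0,0],"fingers":0.8},{"translation":[0,0,0.0],"dr":[0,0,0],"fingers":0.8}]'; python3 -c "
from h import *
go([.6115,.167,.052],-101.3); c=shot('wrist','w1'); print(c['T_tool_cam'].round(3).tolist())"
```

```text
time_s: 2.2
ee_pos: [0.5855, 0.1134, 0.2843]
ee_rot: [[0.982, -0.19, 0.0], [-0.19, -0.982, 0.0], [0.0, -0.0, -1.0]]
ft_force: [1.0, -0.4, 0.1]
width: 1.0
gripper_force: 0.0
time_s: 2.5
ee_pos: [0.5847, 0.1107, 0.2855]
ee_rot: [[0.981, -0.194, -0.0], [-0.194, -0.981, -0.0], [-0.0, 0.0, -1.0]]
ft_force: [0.4, -1.1, 0.1]
width: 0.806
gripper_force: 0.0
t 2.5 pos [0.5847 0.1107 0.2855] w 0.806 F [ 0.4 -1.1  0.1] tilt [-0. -0. -1.] q [ 0.17  0.31  1.64 -0.    1.19  1.93]
shift [ 0.0308 -0.1211  0.4669]
turn [0.0005 0.0003 0.0023]
[[0.0, -0.967, -0.256, 0.068], [1.0, 0.0, -0.0, 0.0], [0.0, -0.256, 0.967, -0.161], [0.0, 0.0, 0.0, 1.0]]
```

View pics/w1.png

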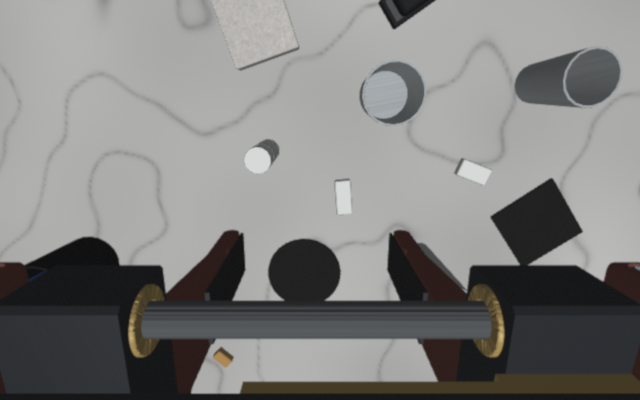

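The wrist view shows the glue top at (258,160), wide rim at (392,93), pencil rim at (592,77) and round mat near (304,271). I'll cross-check these by ray casting.

```bash
cat >> h.py <<'E'
def wrist(f=None):
    s=sensors.read_state(); c=shot('wrist',f) if f else cams.read_camera('wrist')
    W=np.eye(4);W[:3,:3]=s['ee_rot'];W[:3,3]=s['ee_pos']; c['world_to_cam']=np.linalg.inv(W@c['T_tool_cam']); return c
E
python3 - <<'E'
from h import *
c=wrist()
for n,p,z in [('glue',(258,160),.085),('wide',(392.5,93),.06),('pencil',(592,77),.095),('mat',(304.5,272),.006)]: print(n,ray(c,p,z).round(4))
go([.6115,.167,.052],-101.3)
E
```

```text
glue [0.6104 0.1659 0.085 ]
wide [0.6488 0.0153 0.06  ]
pencil [ 0.6267 -0.1645  0.095 ]
mat [0.4393 0.1549 0.006 ]
t 2.6 pos [0.5851 0.1103 0.2864] w 0.799 F [ 0.1 -0.2 -0.7] tilt [ 0.001  0.    -1.   ] q [ 0.17  0.31  1.64 -0.    1.19  1.93]
shift [ 0.029  -0.1213  0.4689]
turn [-0.0005 -0.0017  0.0002]
```

```bash
python3 -m inch '[{"translation":[0.03,-0.12,0],"dr":[0,0,0],"fingers":0.8},{"translation":[0.03,-0.12,0.1],"dr":[0,0,0],"fingers":0.8},{"translation":[0.03,-0.12,0.2],"dr":[0,0,0],"fingers":0.8},{"translation":[0.03,-0.12,0.3],"dr":[0,0,0],"fingers":0.8},{"translation":[0.03,-0.12,0.36],"dr":[0,0,0],"fingers":0.8},{"translation":[0.03,-0.12,0.42],"dr":[0,0,0],"fingers":0.8},{"translation":[0.03,-0.12,0.47],"dr":[0,0,0],"fingers":0.8},{"translation":[0.03,-0.12,0.47],"dr":[0,0,0],"fingers":0.8}]' 20;  python3 -c "
from h import *
go([.611,.1665,.052],-101.3)"
python3 -m inch '[{"translation":[0,0,0],"dr":[0,0,0],"fingers":0},{"translation":[0,0,0],"dr":[0,0,0],"fingers":0},{"translation":[0,0,0],"dr":[0,0,0],"fingers":0},{"translation":[0,0,0],"dr":[0,0,0],"fingers":0},{"translation":[0,0,0],"dr":[0,0,0],"fingers":0},{"translation":[0,0,0],"dr":[0,0,0],"fingers":0},{"translation":[0,0,0],"dr":[0,0,0],"fingers":0}]' 20;  python3 -c "
from h import *
go([.611,.1665,.33],-101.3)"
```

```text
time_s: 3.4
ee_pos: [0.6095, 0.1657, 0.0481]
ee_rot: [[0.981, -0.196, -0.005], [-0.196, -0.981, -0.001], [-0.004, 0.002, -1.0]]
ft_force: [-0.1, -0.9, -0.7]
width: 0.8
gripper_force: 0.0
t 3.4 pos [0.6095 0.1657 0.0481] w 0.8 F [-0.1 -0.9 -0.7] tilt [-0.005 -0.001 -1.   ] q [ 0.25  0.66  1.7  -0.    0.79  2.02]
shift [ 0.0026 -0.0022 -0.0079]
turn [ 0.0027  0.0055 -0.0005]
time_s: 4.1
ee_pos: [0.6117, 0.1674, 0.0508]
ee_rot: [[0.981, -0.195, 0.001], [-0.195, -0.981, 0.0], [0.001, -0.0, -1.0]]
ft_force: [-0.4, -0.2, 3.7]
width: 0.315
gripper_force: 20.0
t 4.1 pos [0.6117 0.1674 0.0508] w 0.315 F [-0.4 -0.2  3.7] tilt [ 0.001  0.    -1.   ] q [0.25 0.66 1.69 0.   0.79 2.02]
shift [-0.0007  0.0019 -0.5584]
turn [-0.0003 -0.0007  0.0008]
```

```bash
python3 -m inch '[{"translation":[0,0,-0.05],"dr":[0,0,0],"fingers":0},{"translation":[0,0,-0.14],"dr":[0,0,0],"fingers":0},{"translation":[0,0,-0.24],"dr":[0,0,0],"fingers":0},{"translation":[0,0,-0.34],"dr":[0,0,0],"fingers":0},{"translation":[0,0,-0.44],"dr":[0,0,0],"fingers":0},{"translation":[0,0,-0.52],"dr":[0,0,0],"fingers":0},{"translation":[0,0,-0.56],"dr":[0,0,0],"fingers":0},{"translation":[0,0,-0.56],"dr":[0,0,0],"fingers":0}]' 20;  python3 -c "
from h import *
go([.481,-.402,.33],-101.3)"
```

```text
time_s: 4.9
ee_pos: [0.6129, 0.1677, 0.3341]
ee_rot: [[0.981, -0.195, 0.006], [-0.195, -0.981, 0.002], [0.006, -0.003, -1.0]]
ft_force: [-0.4, 1.2, 0.1]
width: 0.313
gripper_force: 20.0
t 4.9 pos [0.6129 0.1677 0.3341] w 0.313 F [-0.4  1.2  0.1] tilt [ 0.006  0.002 -1.   ] q [0.25 0.33 1.5  0.   1.3  2.02]
shift [-0.0361  1.169   0.0046]
turn [-0.0036 -0.0075  0.0007]
```

```bash
python3 -m inch '[{"translation":[0,0.08,0],"dr":[0,0,0],"fingers":0},{"translation":[-0.01,0.17,0],"dr":[0,0,0],"fingers":0},{"translation":[-0.01,0.26,0],"dr":[0,0,0],"fingers":0},{"translation":[-0.01,0.35,0],"dr":[0,0,0],"fingers":0},{"translation":[-0.01,0.44,0],"dr":[0,0,0],"fingers":0},{"translation":[-0.02,0.53,0],"dr":[0,0,0],"fingers":0},{"translation":[-0.02,0.62,0],"dr":[0,0,0],"fingers":0},{"translation":[-0.02,0.7,0],"dr":[0,0,0],"fingers":0}]' >/dev/null; python3 -c "
from h import *
go([.481,-.402,.33],-101.3)"
```

```text
t 5.7 pos [ 0.5314 -0.1756  0.328 ] w 0.318 F [ 0.1 -0.4 -1.2] tilt [-0.003  0.001 -1.   ] q [-0.34  0.22  1.66 -0.    1.26  1.43]
shift [-0.0103  0.4638 -0.004 ]
turn [-0.0005  0.0043  0.0002]
```

```bash
python3 -m inch '[{"translation":[0,0.08,0],"dr":[0,0,0],"fingers":0},{"translation":[0,0.17,0],"dr":[0,0,0],"fingers":0},{"translation":[-0.01,0.26,0],"dr":[0,0,0],"fingers":0},{"translation":[-0.01,0.35,0],"dr":[0,0,0],"fingers":0},{"translation":[-0.01,0.42,0],"dr":[0,0,0],"fingers":0},{"translation":[-0.01,0.45,0],"dr":[0,0,0],"fingers":0},{"translation":[-0.01,0.45,0],"dr":[0,0,0],"fingers":0},{"translation":[-0.01,0.45,0],"dr":[0,0,0],"fingers":0}]' >/dev/null; python3 -c "
from h import *
go([.481,-.402,.18],-101.3); wrist('w2')"
```

```text
t 6.5 pos [ 0.4842 -0.3925  0.3291] w 0.313 F [-0.3  0.  -0.9] tilt [-0.001  0.002 -1.   ] q [-0.7   0.32  1.53  0.    1.3   1.07]
shift [-0.002   0.0204  0.2981]
turn [-0.0021  0.0023  0.0006]
```

View pics/w2.png

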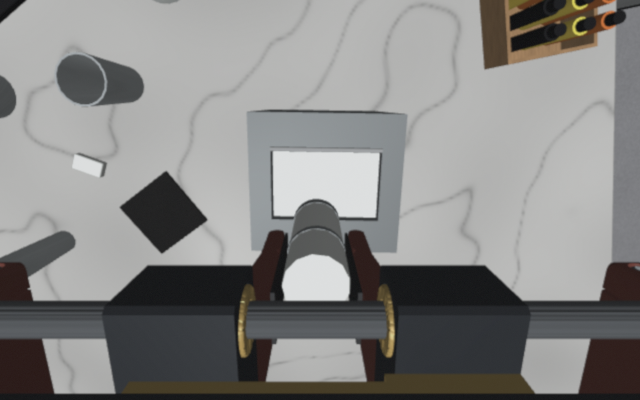

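The wrist view shows the mouth corners at about (271,148), (382,150), (379,219) and (276,217), square to the tool, with the glue held upright in front.

```bash
python3 -c "
from h import *
c=wrist(); P=np.array([ray(c,p,.175) for p in [(271,148),(382,150),(379,219),(276,217)]]); print(P.round(4),P.mean(0)); go(P.mean(0)*[1,1,0]+[0,0,.245])"
```

```text
[[ 0.5232 -0.3592  0.175 ]
 [ 0.5022 -0.4559  0.175 ]
 [ 0.4387 -0.4436  0.175 ]
 [ 0.4594 -0.3492  0.175 ]] [ 0.48089272 -0.40196214  0.175     ]
t 6.6 pos [ 0.4847 -0.392   0.3299] w 0.317 F [-0.2 -0.2 -1.3] tilt [-0.001  0.001 -1.   ] q [-0.7   0.32  1.53  0.    1.3   1.07]
shift [-0.0035  0.0211  0.1698]
```

```bash
python3 -m inch '[{"translation":[-0.004,0.02,0],"dr":[0,0,0],"fingers":0},{"translation":[-0.004,0.021,0.08],"dr":[0,0,0],"fingers":0},{"translation":[-0.004,0.021,0.15],"dr":[0,0,0],"fingers":0},{"translation":[-0.004,0.021,0.2],"dr":[0,0,0],"fingers":0},{"translation":[-0.004,0.021,0.24],"dr":[0,0,0],"fingers":0},{"translation":[-0.004,0.021,0.28],"dr":[0,0,0],"fingers":0},{"translation":[-0.004,0.021,0.31],"dr":[0,0,0],"fingers":0},{"translation":[-0.004,0.021,0.314],"dr":[0,0,0],"fingers":0}]';  python3 -c "
from h import *
go([.481,-.402,.173]);wrist('w3')"
```

```text
time_s: 7.4
ee_pos: [0.4796, -0.4027, 0.1716]
ee_rot: [[0.981, -0.195, -0.002], [-0.195, -0.981, 0.002], [-0.003, -0.002, -1.0]]
ft_force: [-0.7, 0.2, -0.6]
width: 0.316
gripper_force: 20.0
t 7.4 pos [ 0.4796 -0.4027  0.1716] w 0.316 F [-0.7  0.2 -0.6] tilt [-0.002  0.002 -1.   ] q [-0.72  0.49  1.66 -0.    1.    1.05]
shift [ 0.0025 -0.0018 -0.0028]
```

View pics/w3.png

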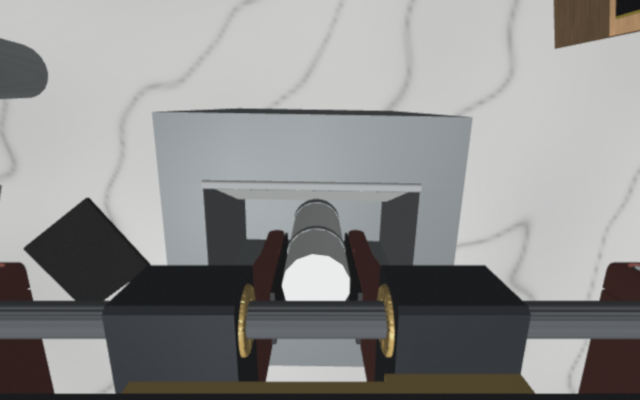

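The flap is pushed open (hinged at the far edge, row ~187) and the glue stands upright in the mouth. I'll release it.

```bash
python3 -m inch '[{"translation":[0,0,0],"dr":[0,0,0],"fingers":0.6},{"translation":[0,0,0],"dr":[0,0,0],"fingers":0.6},{"translation":[0,0,0],"dr":[0,0,0],"fingers":0.6},{"translation":[0,0,0],"dr":[0,0,0],"fingers":0.6},{"translation":[0,0,0],"dr":[0,0,0],"fingers":0.6},{"translation":[0,0,-0.05],"dr":[0,0,0],"fingers":0.6},{"translation":[0,0,-0.15],"dr":[0,0,0],"fingers":0.6},{"translation":[0,0,-0.25],"dr":[0,0,0],"fingers":0.6}]' 20;python3 -m inch '[{"translation":[0,0,-0.1],"dr":[0,0,0],"fingers":1},{"translation":[0,0,-0.1],"dr":[0,0,0],"fingers":1},{"translation":[0,0,-0.1],"dr":[0,0,0],"fingers":1}]';  python3 -c "
from h import *
wrist('w4')
go([.648,.0143,.35],-101.3)"
```

```text
time_s: 8.25
ee_pos: [0.4797, -0.4031, 0.299]
ee_rot: [[0.981, -0.195, -0.002], [-0.195, -0.981, 0.002], [-0.002, -0.001, -1.0]]
ft_force: [0.2, -1.2, 0.5]
width: 0.601
gripper_force: 0.0
time_s: 8.55
ee_pos: [0.4806, -0.4039, 0.3498]
ee_rot: [[0.981, -0.195, 0.002], [-0.195, -0.981, -0.002], [0.003, 0.002, -1.0]]
ft_force: [0.1, 0.1, -0.5]
width: 0.835
gripper_force: 0.0
t 8.6 pos [ 0.4799 -0.4033  0.3478] w 0.878 F [-0.3 -0.5 -0.2] tilt [-0.  0. -1.] q [-0.72  0.31  1.5  -0.    1.33  1.05]
shift [ 0.1664 -0.8848 -0.0042]
turn [-0.0004  0.0007  0.0006]
```

View pics/w4.png

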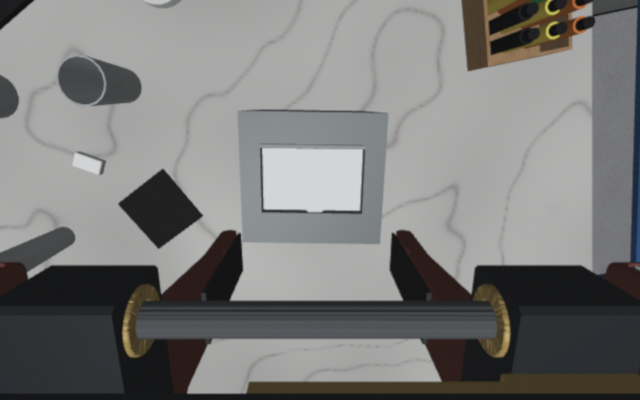

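The flap is shut and level at (313,180) and the glue is gone. Next is the wide pot.

```bash
python3 -m inch '[{"translation":[0.02,-0.08,0],"dr":[0,0,0],"fingers":1},{"translation":[0.03,-0.17,0],"dr":[0,0,0],"fingers":1},{"translation":[0.05,-0.26,0],"dr":[0,0,0],"fingers":1},{"translation":[0.07,-0.35,0],"dr":[0,0,0],"fingers":1},{"translation":[0.08,-0.44,0],"dr":[0,0,0],"fingers":1},{"translation":[0.1,-0.53,0],"dr":[0,0,0],"fingers":1},{"translation":[0.12,-0.62,0],"dr":[0,0,0],"fingers":1},{"translation":[0.14,-0.7,0],"dr":[0,0,0],"fingers":1}]' >/dev/null; python3 -c "
from h import *
go([.648,.0143,.2],-101.3)"
```

```text
t 9.4 pos [ 0.6168 -0.0718  0.3457] w 1.0 F [ 0.2 -1.2 -0.4] tilt [-0.004  0.001 -1.   ] q [-0.14  0.31  1.51  0.    1.33  1.63]
shift [ 0.029  -0.1811  0.2912]
turn [0.0002 0.0056 0.0013]
```

```bash
python3 -m inch '[{"translation":[0.01,-0.08,0],"dr":[0,0,0],"fingers":1},{"translation":[0.02,-0.15,0.08],"dr":[0,0,0],"fingers":1},{"translation":[0.028,-0.18,0.16],"dr":[0,0,0],"fingers":1},{"translation":[0.028,-0.18,0.24],"dr":[0,0,0],"fingers":1},{"translation":[0.028,-0.18,0.29],"dr":[0,0,0],"fingers":1},{"translation":[0.028,-0.18,0.39],"dr":[0,0,0],"fingers":1},{"translation":[0.028,-0.18,0.39],"dr":[0,0,0],"fingers":1},{"translation":[0.028,-0.18,0.39],"dr":[0,0,0],"fingers":1}]' >/dev/null; python3 -c "
from h import *
go([.648,.0143,.026],-101.3)"
```

```text
t 10.2 pos [0.6472 0.0115 0.1516] w 1.0 F [-0.4  0.2  1.3] tilt [-0.005  0.    -1.   ] q [-0.    0.54  1.62  0.    0.99  1.77]
shift [ 0.0017 -0.0061  0.2513]
turn [0.0012 0.0061 0.0007]
```

```bash
python3 -m inch '[{"translation":[0,-0.003,0.06],"dr":[0,0,0],"fingers":1},{"translation":[0,-0.003,0.12],"dr":[0,0,0],"fingers":1},{"translation":[0,-0.003,0.18],"dr":[0,0,0],"fingers":1},{"translation":[0,-0.003,0.23],"dr":[0,0,0],"fingers":1},{"translation":[0,-0.003,0.25],"dr":[0,0,0],"fingers":1},{"translation":[0,-0.003,0.25],"dr":[0,0,0],"fingers":1},{"translation":[0,-0.003,0.25],"dr":[0,0,0],"fingers":1}]'|head -2;python3 -c "
from h import *
go([.648,.0143,.026],-101.3)"
python3 -m inch '[{"translation":[0,0,0],"dr":[0,0,0],"fingers":0},{"translation":[0,0,0],"dr":[0,0,0],"fingers":0},{"translation":[0,0,0],"dr":[0,0,0],"fingers":0},{"translation":[0,0,0],"dr":[0,0,0],"fingers":0},{"translation":[0,0,0],"dr":[0,0,0],"fingers":0},{"translation":[0,0,0],"dr":[0,0,0],"fingers":0},{"translation":[0,0,0],"dr":[0,0,0],"fingers":0}]' 20; python3 -c "
from h import *
go([.648,.0143,.226],-101.3)"
```

```text
time_s: 10.9
ee_pos: [0.6504, 0.0129, 0.0303]
t 10.9 pos [0.6504 0.0129 0.0303] w 1.002 F [-0.3 -0.4  0.3] tilt [ 0.003  0.    -1.   ] q [0.   0.71 1.66 0.   0.77 1.77]
shift [-0.0053 -0.0017  0.0087]
turn [-0.0007 -0.0034  0.0006]
time_s: 11.6
ee_pos: [0.6496, 0.013, 0.0294]
ee_rot: [[0.981, -0.196, 0.001], [-0.196, -0.981, 0.0], [0.001, -0.0, -1.0]]
ft_force: [-1.0, 0.3, 6.0]
width: 0.76
gripper_force: 20.0
t 11.6 pos [0.6496 0.013  0.0294] w 0.76 F [-1.   0.3  6. ] tilt [ 0.001  0.    -1.   ] q [0.   0.71 1.66 0.   0.77 1.77]
shift [-0.0032 -0.002  -0.3932]
turn [-0.0005 -0.0017  0.0005]
```

```bash
python3 -m inch '[{"translation":[0,0,-0.04],"dr":[0,0,0],"fingers":0},{"translation":[0,0,-0.12],"dr":[0,0,0],"fingers":0},{"translation":[0,0,-0.2],"dr":[0,0,0],"fingers":0},{"translation":[0,0,-0.26],"dr":[0,0,0],"fingers":0},{"translation":[0,0,-0.3],"dr":[0,0,0],"fingers":0},{"translation":[0,0,-0.3],"dr":[0,0,0],"fingers":0}]' |head -2;python3 -c "
from h import *
go([.4397,.156,.18],-101.3)"
```

```text
time_s: 12.2
ee_pos: [0.6508, 0.0129, 0.1816]
t 12.2 pos [0.6508 0.0129 0.1816] w 0.759 F [ 0.8  0.4 -2.6] tilt [ 0.006 -0.    -1.   ] q [ 0.    0.5   1.6  -0.    1.03  1.77]
shift [-0.4699 -0.1981  0.0007]
turn [-0.0014 -0.0069  0.0007]
```

```bash
python3 -m inch '[{"translation":[-0.07,-0.03,0],"dr":[0,0,0],"fingers":0},{"translation":[-0.14,-0.06,0],"dr":[0,0,0],"fingers":0},{"translation":[-0.22,-0.09,0],"dr":[0,0,0],"fingers":0},{"translation":[-0.3,-0.125,0],"dr":[0,0,0],"fingers":0},{"translation":[-0.37,-0.16,0],"dr":[0,0,0],"fingers":0},{"translation":[-0.43,-0.18,0],"dr":[0,0,0],"fingers":0},{"translation":[-0.47,-0.2,0],"dr":[0,0,0],"fingers":0},{"translation":[-0.47,-0.2,0],"dr":[0,0,0],"fingers":0}]' >/dev/null;python3 -m inch '[{"translation":[0,0,0],"dr":[0,0,0],"fingers":0},{"translation":[0,0,0],"dr":[0,0,0],"fingers":0},{"translation":[0,0,0],"dr":[0,0,0],"fingers":0}]' |head -2;python3 -c "
from h import *
go([.4397,.156,.037],-101.3)
wrist('w5')"
```

```text
time_s: 13.3
ee_pos: [0.4389, 0.1564, 0.1781]
t 13.3 pos [0.4389 0.1564 0.1781] w 0.759 F [ 0.3  0.8 -1.4] tilt [-0. -0. -1.] q [ 0.32  0.26  2.01 -0.    0.88  2.09]
shift [0.0018 0.0005 0.2822]
turn [ 0.0001 -0.     -0.0006]
```

View pics/w5.png

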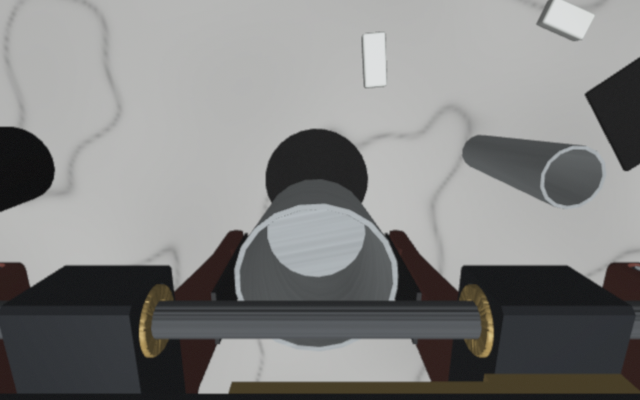

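The pot is held centred at (316,275), and the mat behind it is centred near (317,179). The slim pot rim is at (572,177).

```bash
python3 -c "
from h import *
c=wrist()
L,R,T=[ray(c,p,.006) for p in [(265.5,178),(368.5,178),(317,128.5)]]
print(L,R,T,'slim',ray(c,(572,177),.13))"
python3 -m inch '[{"translation":[0.002,0,0.06],"dr":[0,0,0],"fingers":0},{"translation":[0.002,0,0.14],"dr":[0,0,0],"fingers":0},{"translation":[0.002,0,0.2],"dr":[0,0,0],"fingers":0},{"translation":[0.002,0,0.23],"dr":[0,0,0],"fingers":0},{"translation":[0.002,0,0.25],"dr":[0,0,0],"fingers":0},{"translation":[0.002,0,0.26],"dr":[0,0,0],"fingers":0},{"translation":[0.002,0,0.26],"dr":[0,0,0],"fingers":0}]';python3 -c "
from h import *
go([.4397,.156,.035],-101.3)"
```

```text
[0.44910598 0.20340762 0.006     ] [0.42966725 0.10630347 0.006     ] [0.48524866 0.14571327 0.006     ] slim [ 0.43442879 -0.00073223  0.13      ]
time_s: 14.1
ee_pos: [0.4393, 0.1567, 0.0483]
ee_rot: [[0.981, -0.196, -0.0], [-0.196, -0.981, -0.0], [-0.0, 0.0, -1.0]]
ft_force: [0.1, -0.6, -2.8]
width: 0.762
gripper_force: 20.0
t 14.1 pos [0.4393 0.1567 0.0483] w 0.762 F [ 0.1 -0.6 -2.8] tilt [-0. -0. -1.] q [ 0.32  0.5   2.07 -0.    0.57  2.08]
shift [0.0011 0.0012 0.0265]
turn [0.0001 0.0001 0.0003]
```

```bash
python3 -m inch '[{"translation":[-0.002,0.002,0.01],"dr":[0,0,0],"fingers":0},{"translation":[-0.002,0.002,0.018],"dr":[0,0,0],"fingers":0},{"translation":[-0.002,0.002,0.023],"dr":[0,0,0],"fingers":0},{"translation":[-0.002,0.002,0.026],"dr":[0,0,0],"fingers":0},{"translation":[-0.002,0.002,0.027],"dr":[0,0,0],"fingers":0}]';python3 -m inch '[{"translation":[0,0,0],"dr":[0,0,0],"fingers":1},{"translation":[0,0,0],"dr":[0,0,0],"fingers":1},{"translation":[0,0,0],"dr":[0,0,0],"fingers":1},{"translation":[0,0,0],"dr":[0,0,0],"fingers":1},{"translation":[0,0,-0.08],"dr":[0,0,0],"fingers":1},{"translation":[0,0,-0.18],"dr":[0,0,0],"fingers":1},{"translation":[0,0,-0.28],"dr":[0,0,0],"fingers":1},{"translation":[0,0,-0.38],"dr":[0,0,0],"fingers":1}]'>/dev/null;python3 -c "
from h import *
go([.627,-.1643,.25],-101.3)
wrist('w6')"
```

```text
time_s: 14.6
ee_pos: [0.439, 0.1562, 0.0354]
ee_rot: [[0.981, -0.195, 0.002], [-0.195, -0.981, 0.0], [0.002, -0.001, -1.0]]
ft_force: [1.0, -3.9, 8.6]
width: 0.76
gripper_force: 20.0
t 15.4 pos [0.4372 0.1558 0.2267] w 1.003 F [1.4 0.8 0.5] tilt [-0.001 -0.    -1.   ] q [0.32 0.18 1.97 0.   0.99 2.08]
shift [ 0.4973  0.5537 -0.0468]
turn [0.0003 0.0008 0.0006]
```

View pics/w6.png

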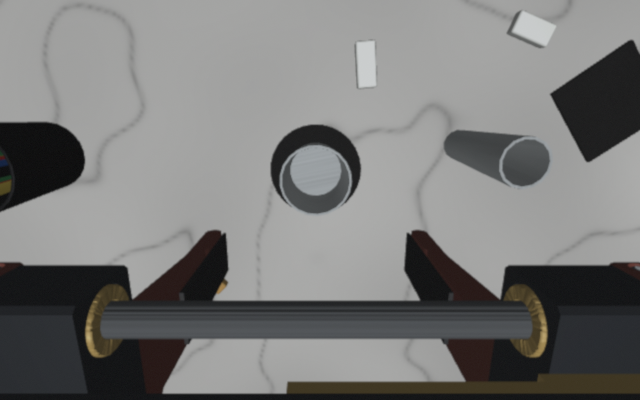

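The wide pot stands upright on the mat with its rim centre at (316,178). The mat spans columns 271–360 with its top at row 125, and the slim rim is at (525,162).

```bash
python3 -c "
from h import *
c=wrist()
print('wide',ray(c,(315.7,178),.066),'mat',(ray(c,(271,167),.006)+ray(c,(360.5,167),.006))/2,'slim',ray(c,(525,162),.13))"
python3 -m inch '[{"translation":[0.06,0.06,-0.05],"dr":[0,0,0],"fingers":1},{"translation":[0.12,0.13,-0.1],"dr":[0,0,0],"fingers":1},{"translation":[0.18,0.2,-0.1],"dr":[0,0,0],"fingers":1},{"translation":[0.24,0.27,-0.1],"dr":[0,0,0],"fingers":1},{"translation":[0.31,0.34,-0.1],"dr":[0,0,0],"fingers":1},{"translation":[0.37,0.41,-0.1],"dr":[0,0,0],"fingers":1},{"translation":[0.43,0.48,-0.1],"dr":[0,0,0],"fingers":1},{"translation":[0.49,0.55,-0.1],"dr":[0,0,0],"fingers":1}]'|head -2;python3 -c "
from h import *
go([.627,-.1643,.15],-101.3)"
```

```text
wide [0.44498154 0.15731579 0.066     ] mat [0.44598707 0.15747698 0.006     ] slim [ 0.43831662 -0.00293701  0.13      ]
time_s: 16.3
ee_pos: [0.6245, -0.1633, 0.2733]
t 16.3 pos [ 0.6245 -0.1633  0.2733] w 0.996 F [0.4 0.9 0.3] tilt [-0.002  0.001 -1.   ] q [-0.27  0.4   1.54  0.    1.2   1.49]
shift [0.0057 0.0011 0.2465]
turn [-0.0004  0.0024  0.0003]
```

```bash
python3 -m inch '[{"translation":[0.004,0.001,0.06],"dr":[0,0,0],"fingers":1},{"translation":[0.004,0.001,0.12],"dr":[0,0,0],"fingers":1},{"translation":[0.004,0.001,0.2],"dr":[0,0,0],"fingers":1},{"translation":[0.004,0.001,0.28],"dr":[0,0,0],"fingers":1},{"translation":[0.004,0.001,0.35],"dr":[0,0,0],"fingers":1},{"translation":[0.004,0.001,0.4],"dr":[0,0,0],"fingers":1},{"translation":[0.004,0.001,0.416],"dr":[0,0,0],"fingers":1},{"translation":[0.004,0.001,0.416],"dr":[0,0,0],"fingers":1}]'|head -2;
python3 -m inch '[{"translation":[0,0,0],"dr":[0,0,0],"fingers":1},{"translation":[0,0,0],"dr":[0,0,0],"fingers":0},{"translation":[0,0,0],"dr":[0,0,0],"fingers":0},{"translation":[0,0,0],"dr":[0,0,0],"fingers":0},{"translation":[0,0,0],"dr":[0,0,0],"fingers":0},{"translation":[0,0,0],"dr":[0,0,0],"fingers":0},{"translation":[0,0,0],"dr":[0,0,0],"fingers":0},{"translation":[0,0,0],"dr":[0,0,0],"fingers":0}]' 20; python3 -c "
from h import *
go([.627,-.1643,.26],-101.3)"
```

```text
time_s: 17.1
ee_pos: [0.625, -0.1621, 0.065]
time_s: 17.9
ee_pos: [0.6266, -0.1627, 0.0673]
ee_rot: [[0.981, -0.195, 0.001], [-0.195, -0.981, -0.0], [0.001, 0.0, -1.0]]
ft_force: [0.5, -0.5, 3.5]
width: 0.618
gripper_force: 20.0
t 17.9 pos [ 0.6266 -0.1627  0.0673] w 0.618 F [ 0.5 -0.5  3.5] tilt [ 0.001 -0.    -1.   ] q [-0.27  0.65  1.66 -0.    0.83  1.5 ]
shift [ 0.0017  0.003  -0.3854]
turn [ 0.0003 -0.0009  0.0007]
```

```bash
python3 -m inch '[{"translation":[0,0,-0.04],"dr":[0,0,0],"fingers":0},{"translation":[0,0,-0.12],"dr":[0,0,0],"fingers":0},{"translation":[0,0,-0.2],"dr":[0,0,0],"fingers":0},{"translation":[0,0,-0.28],"dr":[0,0,0],"fingers":0},{"translation":[0,0,-0.35],"dr":[0,0,0],"fingers":0},{"translation":[0,0,-0.38],"dr":[0,0,0],"fingers":0},{"translation":[0,0,-0.39],"dr":[0,0,0],"fingers":0},{"translation":[0,0,-0.39],"dr":[0,0,0],"fingers":0}]'|head -2;python3 -c "
from h import *
go([.44,.156,.26],-101.3)"
```

```text
time_s: 18.7
ee_pos: [0.6258, -0.1623, 0.2609]
t 18.7 pos [ 0.6258 -0.1623  0.2609] w 0.613 F [-0.4 -0.6 -1.4] tilt [-0.001  0.    -1.   ] q [-0.27  0.42  1.55  0.    1.18  1.5 ]
shift [-0.4888 -0.5518  0.0024]
turn [-0.0002  0.0016  0.0007]
```

```bash
python3 -m inch '[{"translation":[-0.05,-0.06,0],"dr":[0,0,0],"fingers":0},{"translation":[-0.11,-0.12,0],"dr":[0,0,0],"fingers":0},{"translation":[-0.17,-0.19,0],"dr":[0,0,0],"fingers":0},{"translation":[-0.23,-0.26,0],"dr":[0,0,0],"fingers":0},{"translation":[-0.29,-0.33,0],"dr":[0,0,0],"fingers":0},{"translation":[-0.35,-0.4,0],"dr":[0,0,0],"fingers":0},{"translation":[-0.41,-0.46,0],"dr":[0,0,0],"fingers":0},{"translation":[-0.45,-0.51,0],"dr":[0,0,0],"fingers":0}]'>/dev/null
python3 -m inch '[{"translation":[-0.03,-0.035,0],"dr":[0,0,0],"fingers":0},{"translation":[-0.036,-0.04,0],"dr":[0,0,0],"fingers":0},{"translation":[-0.036,-0.04,0],"dr":[0,0,0],"fingers":0},{"translation":[-0.036,-0.04,0],"dr":[0,0,0],"fingers":0}]'|head -2;python3 -c "
from h import *
go([.44,.156,.0773],-101.3)
wrist('w7')"
```

```text
time_s: 19.9
ee_pos: [0.4417, 0.154, 0.261]
t 19.9 pos [0.4417 0.154  0.261 ] w 0.615 F [ 0.1 -0.4 -1.5] tilt [-0.001 -0.001 -1.   ] q [ 0.31  0.14  1.93 -0.    1.08  2.08]
shift [-0.0037 -0.0036  0.3674]
turn [0.0013 0.0015 0.0003]
```

View pics/w7.png

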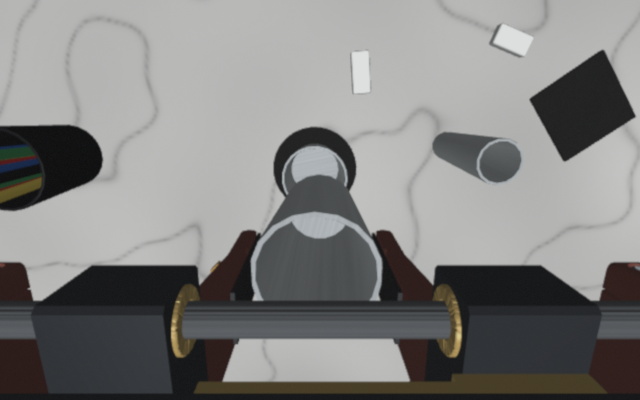

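The held pencil pot has its rim at columns 251–383 with top row 212. The wide pot rim is centred near (315,178) with the mat concentric around it.

```bash
python3 -c "
from h import *
c=wrist()
print('wide',ray(c,(315.2,178),.066),'mat',(ray(c,(274,167),.006)+ray(c,(356.5,167),.006))/2,'mat top pt',ray(c,(315,127),.006),'held',ray(c,(317,276),.289))
go([.44,.156,.12],-101.3)"
```

```text
wide [0.43822017 0.15485224 0.066     ] mat [0.43937648 0.15463557 0.006     ] mat top pt [0.48529618 0.14572634 0.006     ] held [0.44171535 0.15309412 0.289     ]
t 20.0 pos [0.4421 0.1538 0.2614] w 0.617 F [-0.8 -0.5 -1.6] tilt [-0.001 -0.    -1.   ] q [ 0.31  0.14  1.93 -0.    1.08  2.08]
shift [-0.0047 -0.0036  0.2828]
turn [ 0.0007  0.0007 -0.001 ]
```

```bash
python3 -m inch '[{"translation":[-0.007,-0.001,0],"dr":[0,0,0],"fingers":0},{"translation":[-0.007,-0.001,0.06],"dr":[0,0,0],"fingers":0},{"translation":[-0.007,-0.001,0.13],"dr":[0,0,0],"fingers":0},{"translation":[-0.007,-0.001,0.18],"dr":[0,0,0],"fingers":0},{"translation":[-0.007,-0.001,0.22],"dr":[0,0,0],"fingers":0},{"translation":[-0.007,-0.001,0.26],"dr":[0,0,0],"fingers":0},{"translation":[-0.007,-0.001,0.29],"dr":[0,0,0],"fingers":0},{"translation":[-0.007,-0.001,0.31],"dr":[0,0,0],"fingers":0}]';python3 -c "
from h import *
go([.4385,.155,.0773],-101.3)"
```

```text
time_s: 20.8
ee_pos: [0.4381, 0.1554, 0.1058]
ee_rot: [[0.981, -0.196, -0.001], [-0.196, -0.981, -0.0], [-0.001, 0.001, -1.0]]
ft_force: [0.6, -0.5, -1.1]
width: 0.621
gripper_force: 20.0
t 20.8 pos [0.4381 0.1554 0.1058] w 0.621 F [ 0.6 -0.5 -1.1] tilt [-0.001 -0.    -1.   ] q [0.32 0.38 2.05 0.   0.71 2.08]
shift [0.0011 0.0005 0.0571]
turn [ 0.0008  0.0014 -0.0004]
```

```bash
python3 -m inch '[{"translation":[0,0,0.015],"dr":[0,0,0],"fingers":0},{"translation":[0,0,0.03],"dr":[0,0,0],"fingers":0},{"translation":[0,0,0.042],"dr":[0,0,0],"fingers":0},{"translation":[0,0,0.05],"dr":[0,0,0],"fingers":0},{"translation":[0,0,0.055],"dr":[0,0,0],"fingers":0},{"translation":[0,0,0.057],"dr":[0,0,0],"fingers":0},{"translation":[0,0,0.057],"dr":[0,0,0],"fingers":0}]';python3 -c "
from h import *
go([.4385,.155,.0773],-101.3)"
```

```text
time_s: 21.5
ee_pos: [0.4384, 0.1559, 0.0784]
ee_rot: [[0.981, -0.195, 0.0], [-0.195, -0.981, 0.0], [0.0, -0.0, -1.0]]
ft_force: [-0.2, -0.1, -3.0]
width: 0.619
gripper_force: 20.0
t 21.5 pos [0.4384 0.1559 0.0784] w 0.619 F [-0.2 -0.1 -3. ] tilt [ 0.  0. -1.] q [0.32 0.43 2.07 0.   0.64 2.08]
shift [0.0005 0.0018 0.0023]
turn [-0.0001 -0.0001  0.0007]
```

```bash
python3 -m inch '[{"translation":[0,0,0.002],"dr":[0,0,0],"fingers":0},{"translation":[0,0,0.003],"dr":[0,0,0],"fingers":0},{"translation":[0,0,0.004],"dr":[0,0,0],"fingers":0}]';python3 -m inch '[{"translation":[0,0,0],"dr":[0,0,0],"fingers":1},{"translation":[0,0,0],"dr":[0,0,0],"fingers":1},{"translation":[0,0,0],"dr":[0,0,0],"fingers":1},{"translation":[0,0,0],"dr":[0,0,0],"fingers":1},{"translation":[0,0,-0.08],"dr":[0,0,0],"fingers":1},{"translation":[0,0,-0.18],"dr":[0,0,0],"fingers":1},{"translation":[0,0,-0.28],"dr":[0,0,0],"fingers":1},{"translation":[0,0,-0.32],"dr":[0,0,0],"fingers":1}]'>/dev/null;python3 -c "
from h import *
go([.4365,-.001,.25],-101.3)"
```

```text
time_s: 21.8
ee_pos: [0.4392, 0.1559, 0.0772]
ee_rot: [[0.981, -0.195, 0.002], [-0.195, -0.981, 0.0], [0.002, -0.0, -1.0]]
ft_force: [-0.9, -3.9, 13.3]
width: 0.615
gripper_force: 20.0
t 22.6 pos [0.4402 0.1565 0.2408] w 0.999 F [ 0.6  0.3 -0.4] tilt [ 0.006  0.002 -1.   ] q [0.32 0.16 1.95 0.   1.02 2.08]
shift [ 0.0544  0.3104 -0.0191]
turn [-0.0041 -0.0072  0.0007]
```

```bash
python3 -m inch '[{"translation":[0.01,0.08,-0.02],"dr":[0,0,0],"fingers":1},{"translation":[0.03,0.16,-0.02],"dr":[0,0,0],"fingers":1},{"translation":[0.05,0.24,-0.02],"dr":[0,0,0],"fingers":1},{"translation":[0.054,0.3,-0.02],"dr":[0,0,0],"fingers":1},{"translation":[0.054,0.31,-0.02],"dr":[0,0,0],"fingers":1},{"translation":[0.054,0.31,-0.02],"dr":[0,0,0],"fingers":1},{"translation":[0.054,0.31,-0.02],"dr":[0,0,0],"fingers":1}]'|head -2;python3 -c "
from h import *
go([.4365,-.001,.10],-101.3)
wrist('w8')"
```

```text
time_s: 23.3
ee_pos: [0.4346, -0.0007, 0.2463]
t 23.3 pos [ 0.4346 -0.0007  0.2463] w 0.999 F [-0.1  0.9  0.3] tilt [-0.  0. -1.] q [-0.03  0.1   2.01  0.    1.03  1.74]
shift [ 3.800e-03 -1.000e-04  2.926e-01]
turn [-0.0004  0.0001  0.0008]
```

View pics/w8.png

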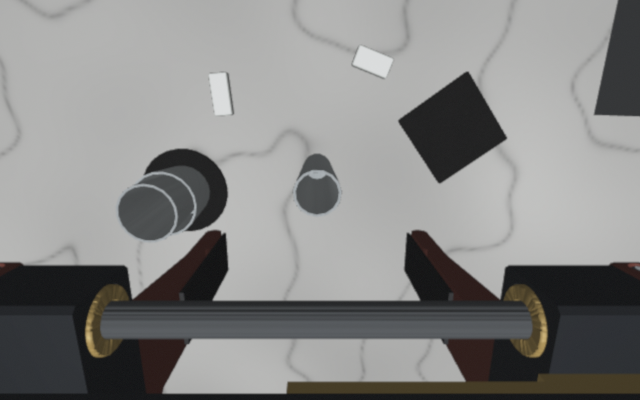

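The pencil pot stands nested in the wide pot, with its rim at about (148,209). The slim rim is at (318,192), centred between the fingers.

```bash
python3 -c "
from h import *
c=wrist(); print('slim',ray(c,(318,192),.13),'pencil',ray(c,(148,209),.105))"
python3 -m inch '[{"translation":[0.004,0,0.06],"dr":[0,0,0],"fingers":1},{"translation":[0.004,0,0.12],"dr":[0,0,0],"fingers":1},{"translation":[0.004,0,0.18],"dr":[0,0,0],"fingers":1},{"translation":[0.004,0,0.24],"dr":[0,0,0],"fingers":1},{"translation":[0.004,0,0.28],"dr":[0,0,0],"fingers":1},{"translation":[0.004,0,0.29],"dr":[0,0,0],"fingers":1},{"translation":[0.004,0,0.29],"dr":[0,0,0],"fingers":1}]'|head -2
python3 -m inch '[{"translation":[0,0,0],"dr":[0,0,0],"fingers":0},{"translation":[0,0,0],"dr":[0,0,0],"fingers":0},{"translation":[0,0,0],"dr":[0,0,0],"fingers":0},{"translation":[0,0,0],"dr":[0,0,0],"fingers":0},{"translation":[0,0,0],"dr":[0,0,0],"fingers":0},{"translation":[0,0,0],"dr":[0,0,0],"fingers":0},{"translation":[0,0,0],"dr":[0,0,0],"fingers":0},{"translation":[0,0,0],"dr":[0,0,0],"fingers":0}]' 20; python3 -c "
from h import *
go([.4365,-.001,.31],-101.3)"
```

```text
slim [ 0.43492416 -0.00263659  0.13      ] pencil [0.44309571 0.15038655 0.105     ]
time_s: 24.1
ee_pos: [0.4363, -0.0011, 0.1009]
time_s: 24.9
ee_pos: [0.4366, -0.0018, 0.1015]
ee_rot: [[0.981, -0.195, 0.0], [-0.195, -0.981, -0.0], [0.0, 0.0, -1.0]]
ft_force: [-0.2, -0.6, 2.4]
width: 0.452
gripper_force: 20.0
t 24.9 pos [ 0.4366 -0.0018  0.1015] w 0.452 F [-0.2 -0.6  2.4] tilt [ 0. -0. -1.] q [-0.03  0.36  2.12 -0.    0.67  1.74]
shift [-0.0005 -0.0016 -0.417 ]
turn [ 0.     -0.0003  0.0007]
```

```bash
python3 -m inch '[{"translation":[0,0,-0.04],"dr":[0,0,0],"fingers":0},{"translation":[0,0,-0.12],"dr":[0,0,0],"fingers":0},{"translation":[0,0,-0.2],"dr":[0,0,0],"fingers":0},{"translation":[0,0,-0.28],"dr":[0,0,0],"fingers":0},{"translation":[0,0,-0.34],"dr":[0,0,0],"fingers":0},{"translation":[0,0,-0.36],"dr":[0,0,0],"fingers":0},{"translation":[0,0,-0.36],"dr":[0,0,0],"fingers":0}]'|head -2;python3 -c "
from h import *
go([.4385,.155,.28],-101.3)"
```

```text
time_s: 25.6
ee_pos: [0.437, -0.0018, 0.282]
t 25.6 pos [ 0.437  -0.0018  0.282 ] w 0.445 F [-0.1 -0.3 -1. ] tilt [ 0.002 -0.    -1.   ] q [-0.03  0.06  1.96 -0.    1.11  1.74]
shift [-0.0583 -0.3082  0.004 ]
turn [-0.0004 -0.0028  0.0007]
```

```bash
python3 -m inch '[{"translation":[-0.01,-0.05,0],"dr":[0,0,0],"fingers":0},{"translation":[-0.02,-0.11,0],"dr":[0,0,0],"fingers":0},{"translation":[-0.03,-0.18,0],"dr":[0,0,0],"fingers":0},{"translation":[-0.045,-0.24,0],"dr":[0,0,0],"fingers":0},{"translation":[-0.055,-0.29,0],"dr":[0,0,0],"fingers":0},{"translation":[-0.058,-0.308,0],"dr":[0,0,0],"fingers":0},{"translation":[-0.058,-0.308,0],"dr":[0,0,0],"fingers":0},{"translation":[-0.058,-0.308,0],"dr":[0,0,0],"fingers":0}]'|head -2;python3 -c "
from h import *
go([.4385,.155,.1155],-101.3)
wrist('w9')"
```

```text
time_s: 26.4
ee_pos: [0.4376, 0.1541, 0.2802]
t 26.4 pos [0.4376 0.1541 0.2802] w 0.449 F [ 0.4 -0.7 -1.6] tilt [-0.002 -0.001 -1.   ] q [ 0.31  0.11  1.91 -0.    1.12  2.08]
shift [ 0.002  -0.0025  0.3294]
turn [0.0019 0.0023 0.001 ]
```

View pics/w9.png

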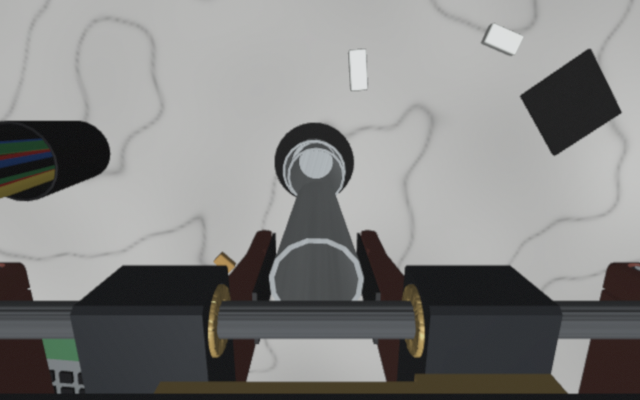

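The pencil rim spans columns 286–345 with its top at row 144, so its centre is near (315.5,173.5). The held slim pot is at column 316.5 and lined up with it.

```bash
python3 -c "
from h import *
c=wrist(); p=ray(c,(315.5,173.3),.105); print('pencil',p,'held',ray(c,(316.5,283),.309)); p[2]=.1155; go(p,-101.3)"
```

```text
pencil [0.44233836 0.15283523 0.105     ] held [0.43481364 0.15389991 0.309     ]
t 26.5 pos [0.4379 0.1539 0.2808] w 0.45 F [-0.5 -0.6 -1.6] tilt [-0.001 -0.001 -1.   ] q [ 0.31  0.11  1.91 -0.    1.12  2.08]
shift [0.0093 0.     0.3307]
turn [ 0.0009  0.001  -0.0007]
```

```bash
python3 -m inch '[{"translation":[0.004,-0.001,0],"dr":[0,0,0],"fingers":0},{"translation":[0.004,-0.001,0.06],"dr":[0,0,0],"fingers":0},{"translation":[0.004,-0.001,0.11],"dr":[0,0,0],"fingers":0},{"translation":[0.004,-0.001,0.15],"dr":[0,0,0],"fingers":0},{"translation":[0.004,-0.001,0.19],"dr":[0,0,0],"fingers":0},{"translation":[0.004,-0.001,0.22],"dr":[0,0,0],"fingers":0},{"translation":[0.004,-0.001,0.25],"dr":[0,0,0],"fingers":0},{"translation":[0.004,-0.001,0.27],"dr":[0,0,0],"fingers":0}]';python3 -m inch '[{"translation":[0,0,0.015],"dr":[0,0,0],"fingers":0},{"translation":[0,0,0.03],"dr":[0,0,0],"fingers":0},{"translation":[0,0,0.04],"dr":[0,0,0],"fingers":0},{"translation":[0,0,0.048],"dr":[0,0,0],"fingers":0},{"translation":[0,0,0.054],"dr":[0,0,0],"fingers":0},{"translation":[0,0,0.056],"dr":[0,0,0],"fingers":0}]';python3 -c "
from h import *
go([.4385,.155,.1155],-101.3)"
```

```text
time_s: 27.3
ee_pos: [0.4402, 0.1543, 0.1456]
ee_rot: [[0.981, -0.196, -0.001], [-0.196, -0.981, -0.0], [-0.0, 0.0, -1.0]]
ft_force: [0.1, 0.2, -1.4]
width: 0.449
gripper_force: 20.0
time_s: 27.9
ee_pos: [0.4402, 0.155, 0.1183]
ee_rot: [[0.981, -0.195, 0.0], [-0.195, -0.981, 0.0], [0.0, -0.0, -1.0]]
ft_force: [-0.6, 0.1, -1.0]
width: 0.445
gripper_force: 20.0
t 27.9 pos [0.4402 0.155  0.1183] w 0.445 F [-0.6  0.1 -1. ] tilt [ 0.  0. -1.] q [0.31 0.36 2.05 0.   0.74 2.08]
shift [-0.0034  0.0008  0.0055]
turn [-0.     -0.      0.0007]
```

```bash
python3 -m inch '[{"translation":[0,0,0.003],"dr":[0,0,0],"fingers":0},{"translation":[0,0,0.005],"dr":[0,0,0],"fingers":0},{"translation":[0,0,0.006],"dr":[0,0,0],"fingers":0},{"translation":[0,0,0.007],"dr":[0,0,0],"fingers":0}]'
```

```text
time_s: 28.3
ee_pos: [0.4407, 0.1551, 0.1154]
ee_rot: [[0.981, -0.195, 0.001], [-0.195, -0.981, 0.0], [0.001, -0.0, -1.0]]
ft_force: [-1.3, -0.9, 9.3]
width: 0.454
gripper_force: 20.0
```

Contact at z ≈ 0.1154, which is the seated height. I'll release and retreat.

```bash
python3 -m inch '[{"translation":[0,0,0],"dr":[0,0,0],"fingers":1},{"translation":[0,0,0],"dr":[0,0,0],"fingers":1},{"translation":[0,0,0],"dr":[0,0,0],"fingers":1},{"translation":[0,0,0],"dr":[0,0,0],"fingers":1},{"translation":[0,0,0],"dr":[0,0,0],"fingers":1},{"translation":[0,0,-0.08],"dr":[0,0,0],"fingers":1},{"translation":[0,0,-0.18],"dr":[0,0,0],"fingers":1},{"translation":[0,0,-0.28],"dr":[0,0,0],"fingers":1}]'>/dev/null
python3 -m inch '[{"translation":[0,0.1,-0.05],"dr":[0,0,0],"fingers":1},{"translation":[0,0.2,-0.05],"dr":[0,0,0],"fingers":1},{"translation":[0,0.3,-0.05],"dr":[0,0,0],"fingers":1},{"translation":[0,0.4,-0.05],"dr":[0,0,0],"fingers":1},{"translation":[0,0.5,-0.05],"dr":[0,0,0],"fingers":1},{"translation":[0,0.5,-0.05],"dr":[0,0,0],"fingers":1},{"translation":[0,0.5,-0.05],"dr":[0,0,0],"fingers":1},{"translation":[0,0.5,-0.05],"dr":[0,0,0],"fingers":1}]'
python3 -c "
from h import *
s=shot('scene','sf')['pixels'][:,:,::-1];t=shot('top','tf')['pixels'][:,:,::-1]
a=cv2.resize(s[120:300,170:530],(800,400),interpolation=2);b=cv2.resize(t[145:265,140:520],(634,200),interpolation=2)
o=np.zeros((600,800,3),np.uint8);o[:400]=a;o[400:,:634]=b;cv2.imwrite('pics/final.png',o)"
```

```text
time_s: 29.9
ee_pos: [0.3915, -0.0895, 0.2798]
ee_rot: [[0.981, -0.195, -0.0], [-0.195, -0.981, 0.0], [-0.0, -0.0, -1.0]]
ft_force: [0.6, -0.1, 0.2]
width: 1.0
gripper_force: 0.0
```

View pics/final.png

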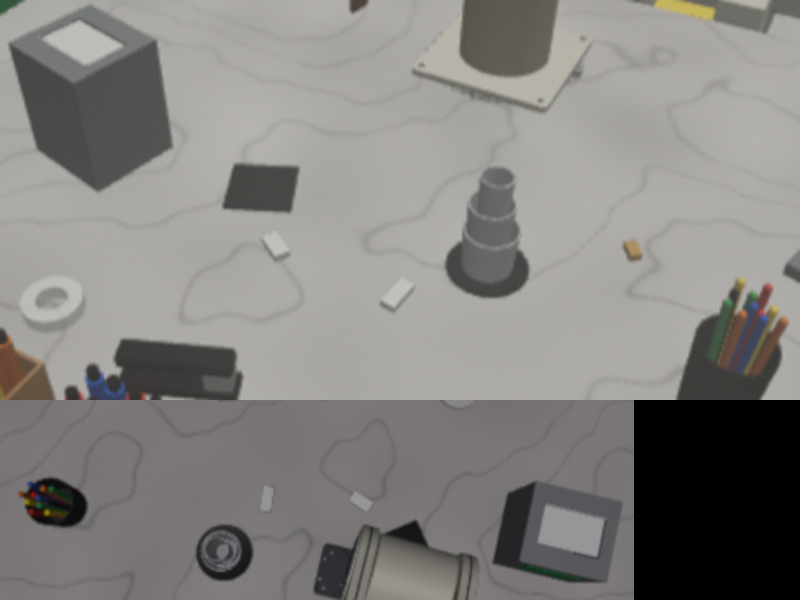

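The three pots stand nested and concentric on the round mat. The flap is shut, the tub is undisturbed, and the arm is clear.

```bash
python3 -c "
from h import *
print(env.sign_off())"
```

```text
the job is handed in; nothing more can be done
None
```

The job is handed in: the glue stick went through the flap into the recycling box and the flap shut again, the three pots stand nested upright on the round mat, and the pen tub was left where it was, in about 30 s of robot time.

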